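Show the spare cutter die to the inspection camera over its catch board

ROBOT

A 6-joint arm with a two-finger parallel gripper is mounted at the origin on the work surface; the furniture and walls round the work are solid. World frame = base frame: x ahead of the robot, y to its left, z up, the work surface at z = 0. Lengths are in m, angles in degrees, forces in N, time in s.
With the tool pointing down it reaches from about 0.25 to 0.725 m from the base axis. Payload 9.7 kg.
Tool frame: the origin (TCP) lies at the very end of the fingers, on their centre line; the grasp point (between the pads) lies 19 mm behind it; y points along the fingers, x is the direction in which the jaws open and shut, and the axes are right-handed (so a half turn about y gives the same grasp; the last joint's range is limited). The gripper opens to 85 mm and grips with 20 to 120 N. Pads are 22 mm wide; open, the fingers measure 114 mm over their backs; the gripper's body (76 mm by 85 mm) begins 54 mm behind the grasp point. The pads swing forward as they close: fully open they stand 13 mm farther back than shut.
Start: joints at [-77.292, 4.979, 10.078, 95.1, 0, 90], TCP at [0.121, -0.537, 0.211] pointing down, gripper open.
Joint ranges: [-179.16, 179.16], [-48.56, 103.87], [-65.8, 70.77], [-126.05, 130.52], [-82.76, 87.17], [-180, 180]. Speed limits (degrees/s): [127.2, 127.2, 147.25, 180, 180, 180].

INTERFACE

Orientations are given as [roll, pitch, yaw] about the fixed x, y, z axes, in that order (R = Rz(yaw) Ry(pitch) Rx(roll)).
In Python, from workcell import bot gives the robot as it stands.
- The arm moves only by the shell command python3 -m jog 'ROWS' [FORCE]. ROWS is JSON, a list of rows, each a list of 7 numbers: the closure, from 0 (fully open) to 1 (shut), then the shift along the world's x, y, z in units of 25 mm (1.0 is 25 mm), then the turn, a rotation vector about the world's x, y, z in units of 5 degrees (1.0 is 5 degrees). A call has 1 to 5 rows; each row is the pose to reach, as a shift and turn from the pose commanded when the call began; what a row does not reach only later rows make up. A row lasts 1/10 s, in which the tool goes at most 50 mm and 8.59 degrees, less where a joint would pass 70% of its speed; a pose out of reach is approached as far as the arm can. A call with a gripper value outside its range is refused whole. The fingers move at their own pace and stop on an object; FORCE is the grip in N (left out, the last holds). Time passes only in rows, so rows that repeat a pose let the fingers close. It gives the time, the measured TCP pose, the force and the opening at its end, in the units of the state.
- bot.get_obs(): the state, without advancing time (a new reading comes with each control period).
- bot.camera(name): name is "scene" or "top"; returns (picture, depth): 384x512x3 uint8, red, green, blue; 384x512 float32, m along the optical axis (not along the pixel's ray), 0 where there is no reading.
- bot.camera_model(name): a dict with "fx", "fy", "cx", "cy" (pixels), "k1" (the pictures are not rectified: a ray, as slopes to the right and down, at radius r is drawn at 1 + k1 r^2 times it, then the intrinsics apply), "rvec" (rotation vector, rad) and "tvec" (3), from world to camera coordinates, as OpenCV has them. Camera axes: x right, y down, z forward; pixel columns grow to the right and rows downward; lengths in m; the calibration is good to about 2 mm. A picture is of the moment at which its call begins. camera_model takes no time and is no camera call.
- bot.job_done(): hands the job in, once; it reports no verdict.
Trained networks look in the newest picture that a camera, given by its name, has taken for a name from the list of things; names that differ only in an ending like _2 or _b are one class to them, and where a whole thing is asked for, a point or a joint stands for the part that bears it (a point fixed in the world has none). Each returns a list of dicts, best first, with "conf" (0 to 1); they miss things now and then, are a little off and sometimes report something else, mostly with a low value. They report only what shows in the picture. A call takes as long as a camera call. They do not tell look-alikes from the thing itself.
- bot.regions_of(camera, label): "pixels" (384x512 bool, what is visible of it) and "point" ([row, column] in pixels, amid what is visible of it).
The state is a dict: "time": time; "q": joint angles; "qd": joint speeds; "joint_efforts": joint torques, N m; "ee_pos": TCP position; "tcp_rot": TCP orientation; "wrist_force": force on the tool from outside, world axes, zero at the start; "torque": the same for the moment, N m; "opening": finger opening in m.
Only numpy, scipy, OpenCV 4.12 (cv2) and the standard library are available. Lean on these libraries where they do the work, as an engineer would, in place of code of your own. Each camera call takes 0.05 s, during which the arm holds its last target. There are 200 camera calls.

TASK

First slide the rubber-topped catch board across the bench, without lifting it, squarely into the yellow taped corners in front of the inspection camera. Then take the steel die out of its nest and finish holding it still in the air before the lens: its middle on the lens axis 100 mm from the lens, the long side with the yellow paint line looking squarely into the lens (so leaned back to suit the camera's downward view) and its length level. Do not touch the camera or its stand, leave the blue capacitor standing where it is, and end while still holding the die there; do not put it down.

Things in the scene. Friction and masses are not known exactly. Their poses are not given: they have to be found in the camera images.
- inspection_stand: Fixed stand with its yellow marks. Origin: on the bench top, at the small yellow cross in the middle of four yellow tape corners (flat on the bench, inner size 110 x 122 mm). Its +x points level from the cross to the black base plate (70 x 80 x 12 mm, centre at x=155 mm) with a 16 mm post, 297 mm high; y across, z up.
- camera_head: Grey 34 mm cube camera on the stand's post, black round lens 26 mm wide. Origin: centre of the lens front, 91 mm ahead (stand +x) of the cross and 242 mm above the bench. -x is the viewing direction, 25 degrees below level, back towards the point over the cross; +x points back into the camera; y level across; z up and square to both.
- view_point (a point): Where the middle of the die must be held: a point in the air straight above the yellow cross, 200 mm above the bench, on the lens axis, 100 mm from the lens.
- catch_board: Loose plywood board with a dark ribbed rubber top, 100 (x) x 112 (y) x 23 mm, 0.25 to 0.5 kg, too wide to grip; it slides. Origin: middle of its underside. Its x is to lie along the stand's x. It starts 11 to 14 cm short of the cross, on the stand's -x side, turned up to 15 degrees. The 100 mm side thus lies along the push, the 112 mm face is pushed.
- die_nest: Fixed black plastic block 46 (x) x 44 (y) x 59 mm that the die lies in. Origin: middle of its underside. Seat 55 mm above the bench; a lip 24 mm long and 4 mm high at the middle of each long side of the die, with 2 mm play; both ends (y) are open, and the die overhangs it by 8 mm at each end, so fingers can pass beside the block. The die is lifted straight up.
- spare_die: Loose steel die, 28 (x) x 60 (y) x 18 mm (z), 0.15 to 0.3 kg, two bores. Origin: middle of its underside, z up. A yellow paint line (54 x 4 mm) marks its +x long side; the other is plain. In the nest the marked side already looks roughly the way of the stand's +x (within 30 degrees). It lies in the nest with its axes along the nest's, underside 55 mm above the bench. Best gripped by its ends (60 mm apart along y).
- die_centre (a point): Middle of the die, 9 mm above its underside origin along its z.
- capacitor_1: Bystander: blue upright capacitor, 25 mm wide, 46 mm high; origin under it.
Not all that is in view belongs to the job. There is more than one size of the die_nest; the job needs the larger.

How it is judged (in metres and radians):
On the way, in this order (a step that is already met when the one before it is completed fails the run):
1. the catch board lies in the taped corners while the die is still in its nest (horizontal distance between catch_board and inspection_stand below 0.025 m and angle between the x axis of catch_board and the x axis of inspection_stand, either way round below 0.35 rad and angle between catch_board's own z axis and vertical below 0.05 rad and horizontal distance between spare_die and die_nest below 0.02 m and height (world z) of spare_die below 0.065 m and linear speed of catch_board below 0.02 m/s), for 0.2 s.
2. the die is held before the lens (distance between die_centre and view_point below 0.02 m and angle between the x axis of spare_die and the x axis of camera_head, either way round below 0.2 rad and angle between the y axis of spare_die and the y axis of camera_head, either way round below 0.2 rad and x of camera_head in the frame of spare_die above 0.03 m and contact force between spare_die and the fingers above 1 N and contact force between spare_die and catch_board below 0.1 N and contact force between spare_die and inspection_stand below 0.1 N and linear speed of spare_die below 0.03 m/s and angular speed of spare_die below 0.2 rad/s), for 0.3 s.
At the end, for the whole second after the job is handed in: Board middle within 25 mm of the yellow cross, square to the marks within 20 deg, flat; die middle within 20 mm of the view point, marked side to the lens, square to the lens axis and level within 11 deg each, at rest, held by the fingers, touching neither board nor stand (all of step 2 and horizontal distance between catch_board and inspection_stand below 0.025 m and angle between the x axis of catch_board and the x axis of inspection_stand, either way round below 0.35 rad and angle between catch_board's own z axis and vertical below 0.05 rad); the arm keeps its last pose, push and grip.
It fails at once if the catch board is lifted or tipped (height (world z) of catch_board above 0.012 m or angle between catch_board's own z axis and vertical above 0.15 rad).
It fails at once if the camera or its stand is touched (contact force between inspection_stand and the arm above 1 N or contact force between inspection_stand and the fingers above 1 N or contact force between inspection_stand and spare_die above 1 N).
It fails at once if the blue capacitor is moved or tipped (distance of capacitor_1 from where it was at the start of the episode above 0.02 m or angle between capacitor_1's own z axis and vertical above 0.3 rad).
It also fails if it takes over 51 s, if anything falls off the work surface, if the arm or the gripper's body presses on something with over 40 N, if the wrist force passes 120 N, or if a joint passes its speed limit or range.

## Working session

There is one attempt and no reset: what is moved stays moved. The work goes in short steps, Python scripts to look and compute and a shell command to move; the robot and the scene stay as the last step left them, time stands still between calls to the robot, and variables do not carry over. Pictures are saved under pics/ and viewed, about 8 in all and at most 12, crops included, and the job is handed in when it is done.

```bash
mkdir -p pics; ls; cat > h.py <<'E'
import numpy as np, cv2
from workcell import bot
from scipy.spatial.transform import Rotation as R
def cloud(name, depth):
    m=bot.camera_model(name); h,w=depth.shape
    K=np.array([[m['fx'],0,m['cx']],[0,m['fy'],m['cy']],[0,0,1]],float)
    v,u=np.mgrid[:h,:w]
    p=np.stack([u,v],-1).reshape(-1,1,2).astype(float)
    n=cv2.undistortPoints(p,K,np.array([m['k1'],0,0,0.]))[:,0].reshape(h,w,2)
    c=np.concatenate([n,np.ones((h,w,1))],-1)*depth[...,None]
    M=cv2.Rodrigues(np.array(m['rvec'],float))[0]
    X=(c-np.array(m['tvec']))@M
    X[depth<=0]=np.nan
    return X
E
python3 - <<'E'
from h import *
o=bot.get_obs(); print({k:np.round(v,3).tolist() for k,v in o.items()})
for n in ('scene','top'):
    im,d=bot.camera(n); X=cloud(n,d); np.savez(f'{n}.npz',im=im,X=X)
    cv2.imwrite(f'pics/{n}0.png',im[...,::-1])
    for l in ('inspection_stand','camera_head','catch_board','die_nest','spare_die','capacitor_1'):
        for r in bot.regions_of(n,l):
            P=X[r['pixels']]; P=P[~np.isnan(P[:,0])]
            if len(P): print(n,l,round(r['conf'],2),r['point'],len(P),np.round(np.median(P,0),3),np.round(np.percentile(P,2,axis=0),3),np.round(np.percentile(P,98,axis=0),3))
E
```

```text
pics
{'time': 0.0, 'q': [-77.29, 5.011, 10.035, 95.101, 0.0, 90.002], 'qd': [0.08, 0.067, 0.012, -0.003, 0.089, -0.068], 'joint_efforts': [0.001, -52.039, 46.48, 0.016, -0.0, 0.0], 'ee_pos': [0.121, -0.536, 0.21], 'tcp_rot': [-90.0, 0.077, -77.291], 'wrist_force': [-0.763, 0.261, 0.135], 'torque': [0.034, -0.009, -0.032], 'opening': 0.086}
scene inspection_stand 0.84 [232.1, 355.6] 2852 [ 0.605 -0.418  0.136] [ 0.473 -0.452 -0.001] [ 0.676 -0.255  0.287]
scene inspection_stand 0.57 [288.1, 294.4] 259 [ 0.486 -0.397  0.028] [ 0.477 -0.403 -0.001] [ 0.5   -0.38   0.041]
scene camera_head 0.89 [173.8, 341.2] 406 [ 0.583 -0.388  0.26 ] [ 0.573 -0.405  0.238] [ 0.602 -0.359  0.279]
scene catch_board 0.84 [241.3, 251.0] 1407 [ 0.484 -0.194  0.022] [ 0.419 -0.259  0.002] [ 0.549 -0.132  0.071]
scene die_nest 0.77 [272.6, 229.5] 563 [ 0.388 -0.294  0.031] [ 0.369 -0.3    0.003] [ 0.418 -0.259  0.058]
scene die_nest 0.56 [214.1, 201.9] 227 [ 0.414 -0.064  0.027] [ 0.4   -0.069  0.002] [ 0.429 -0.038  0.04 ]
scene spare_die 0.78 [253.3, 225.4] 433 [ 0.391 -0.282  0.071] [ 0.363 -0.292  0.055] 
[... 299 characters left out ...]
.381  0.271] [ 0.577 -0.404  0.251] [ 0.615 -0.357  0.28 ]
top catch_board 0.9 [194.1, 239.3] 1988 [ 0.486 -0.183  0.022] [ 0.43  -0.238  0.016] [ 0.545 -0.128  0.026]
top die_nest 0.74 [232.7, 280.6] 321 [ 0.394 -0.275  0.072] [ 0.368 -0.291  0.054] [ 0.421 -0.26   0.075]
top die_nest 0.68 [223.6, 187.7] 218 [ 0.418 -0.056  0.036] [ 0.404 -0.071 -0.001] [ 0.433 -0.032  0.041]
top die_nest 0.57 [232.6, 271.6] 131 [ 0.395 -0.261  0.055] [ 0.373 -0.297  0.03 ] [ 0.416 -0.25   0.06 ]
top spare_die 0.8 [230.8, 282.0] 336 [ 0.394 -0.276  0.072] [ 0.367 -0.291  0.048] [ 0.422 -0.26   0.075]
top capacitor_1 0.58 [191.2, 327.2] 102 [ 0.49  -0.389  0.039] [ 0.479 -0.401  0.013] [ 0.501 -0.38   0.044]
```

```bash
python3 - <<'E'
from h import *
t=np.load('top.npz'); im=t['im'];X=t['X']
c=im[60:300,130:430]; cv2.imwrite('pics/top_c.png',cv2.resize(c[...,::-1],None,fx=2.5,fy=2.5,interpolation=cv2.INTER_CUBIC))
hsv=cv2.cvtColor(im,cv2.COLOR_RGB2HSV)
y=(hsv[...,0]>18)&(hsv[...,0]<38)&(hsv[...,1]>110)&(hsv[...,2]>110)&(X[...,2]<.012)
n,lab,st,_=cv2.connectedComponentsWithStats(y.astype('uint8'))
for i in range(1,n):
    if st[i,4]>4: P=X[lab==i]; print('yel',st[i],np.round(P.mean(0),4),np.round(P.min(0),3),np.round(P.max(0),3))
bot.camera('top')
for l in ('catch_board','spare_die'):
    r=bot.regions_of('top',l)[0]; P=X[r['pixels']]; P=P[~np.isnan(P[:,0])]
    z=np.median(P[:,2]); P=P[abs(P[:,2]-z)<.006]
    print(l,z,cv2.minAreaRect((P[:,:2]*1000).astype('float32')))
E
```

```text
yel [279 132  17  13  94] [ 6.188e-01 -2.999e-01 -1.000e-04] [ 0.604 -0.317 -0.005] [ 0.634 -0.278  0.005]
yel [244 151  13  15  87] [ 5.743e-01 -2.057e-01 -1.000e-04] [ 0.555 -0.221 -0.005] [ 0.589 -0.192  0.004]
yel [274 163  13  13  82] [ 0.5432 -0.2785 -0.0008] [ 0.529 -0.293 -0.005] [ 0.558 -0.264  0.003]
yel [304 171  13  18 109] [ 5.153e-01 -3.515e-01 -3.000e-04] [ 0.496 -0.365 -0.006] [ 0.538 -0.335  0.004]
yel [266 195  16  13  98] [ 0.4663 -0.2591 -0.0005] [ 0.452 -0.279 -0.004] [ 0.482 -0.243  0.005]
catch_board 0.02179339884554208 ((486.93487548828125, -182.14012145996094), (111.80130767822266, 99.9275894165039), 22.805919647216797)
spare_die 0.0721419201776774 ((394.5571594238281, -274.976806640625), (57.731971740722656, 27.836891174316406), 12.2748441696167)
```

View pics/top_c.png

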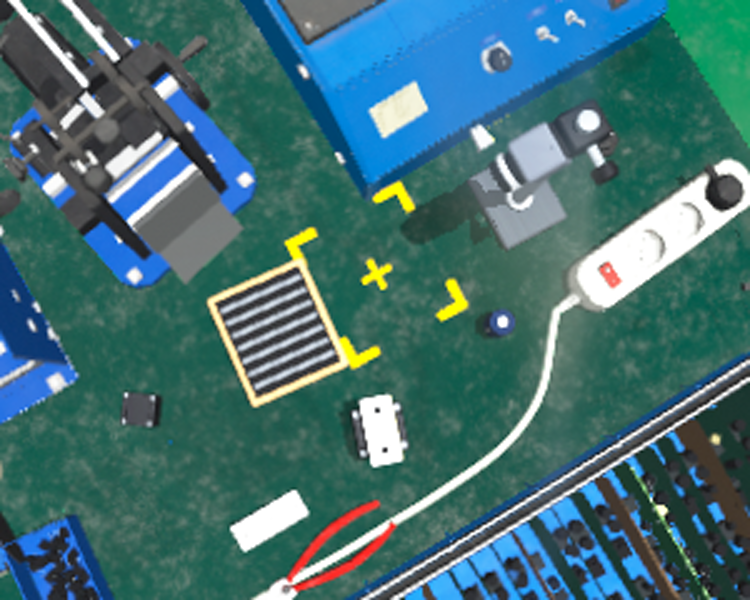

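View pics/scene0.png

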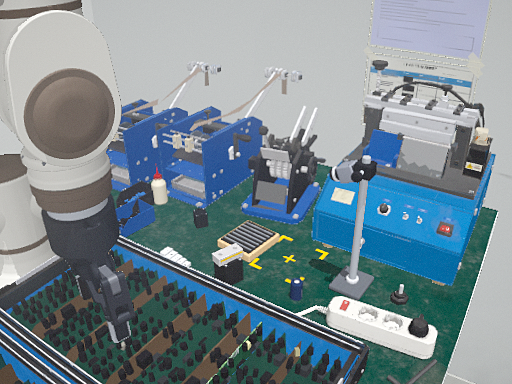

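The top view shows the tape cross at crop (375,273), the board at (277,332) and the die with its nest at (379,430). The capacitor is at (502,322) and the camera stand is to the upper right. The smaller black nest at (140,409) is a decoy. The side view shows a grey plate on the machine near the board, so I'll check heights along the push path.

```bash
python3 - <<'E'
from h import *
P=np.concatenate([np.load(f'{n}.npz')['X'].reshape(-1,3) for n in('top','scene')]); P=P[np.isfinite(P[:,0])]
c=np.array([.5435,-.279]); a=np.radians(-63.5); ex=np.array([np.cos(a),np.sin(a)]); ey=np.array([-ex[1],ex[0]])
S=(P[:,:2]-c)@np.c_[ex,ey]
b=np.array([.487,-.182]); print('board in stand',(b-c)@np.c_[ex,ey]); 
print('rows: y from -120..120 step 20; cols: x -260..100; max z mm')
for y in np.arange(-.12,.121,.02):
    print(round(y,2),[int(1000*np.nanpercentile(np.r_[P[(abs(S[:,0]-x)<.01)&(abs(S[:,1]-y)<.01),2],0],98)) for x in np.arange(-.26,.12,.02)])
for xs in (-.2,-.115,-.061): print(xs, c+ex*xs+ey*-.007, c+ex*xs)
L0=np.array([.121,-.537]);L1=np.array([.455,-.107])
for s in np.arange(.2,1.01,.1):
    q=L0+s*(L1-L0); m=np.hypot(*(P[:,:2]-q).T)<.06; print(round(s,1),np.round(q,2),np.round(np.percentile(P[m,2],99),3))
E
```

```text
board in stand [-0.11201881 -0.0072826 ]
rows: y from -120..120 step 20; cols: x -260..100; max z mm
-0.12 [2, 2, 3, 2, 2, 2, 2, 1, 55, 74, 74, 58, 2, 2, 2, 2, 2, 31, 2]
-0.1 [2, 2, 2, 2, 2, 1, 2, 3, 2, 74, 74, 2, 2, 2, 1, 2, 41, 42, 2]
-0.08 [2, 2, 1, 2, 2, 2, 3, 3, 3, 2, 2, 2, 2, 3, 2, 2, 28, 41, 2]
-0.06 [3, 2, 2, 2, 2, 22, 24, 24, 25, 24, 21, 2, 2, 2, 2, 2, 2, 2, 2]
-0.04 [33, 2, 2, 1, 2, 24, 25, 25, 26, 25, 21, 1, 2, 2, 1, 3, 2, 3, 2]
-0.02 [39, 40, 2, 2, 1, 25, 25, 25, 25, 25, 22, 2, 1, 2, 2, 1, 2, 248, 269]
0.0 [41, 38, 2, 2, 2, 24, 26, 26, 26, 25, 23, 1, 1, 2, 2, 2, 1, 258, 270]
0.02 [2, 2, 2, 2, 2, 24, 25, 25, 26, 26, 23, 2, 1, 2, 3, 2, 3, 2, 269]
0.04 [2, 2, 1, 2, 2, 24, 25, 25, 25, 25, 23, 2, 2, 2, 2, 2, 2, 2, 2]
0.06 [2, 1, 2, 2, 2, 19, 17, 2, 3, 3, 3, 2, 2, 2, 112, 110, 110, 108, 106]
0.08 [2, 2, 2, 3, 2, 45, 46, 48, 46, 2, 2, 1, 2, 2, 129, 127, 127, 125, 124]
0.1 [2, 2, 19, 21, 51, 48, 41, 45, 47, 2, 2, 2, 2, 2, 147, 145, 146, 145, 142]
0.12 [2, 2, 15, 98, 91, 87, 79, 69, 57, 14, 12, 3, 2, 2, 163, 159, 160, 159, 158]
-0.2 [ 0.4479959  -0.10313651] [ 0.45426044 -0.10001313]
-0.115 [ 0.48592271 -0.17920593] [ 0.49218725 -0.17608255]
-0.061 [ 0.51001739 -0.22753239] [ 0.51628193 -0.224409  ]
0.2 [ 0.19 -0.45] 0.101
0.3 [ 0.22 -0.41] 0.102
0.4 [ 0.25 -0.36] 0.108
0.5 [ 0.29 -0.32] 0.109
0.6 [ 0.32 -0.28] 0.108
0.7 [ 0.35 -0.24] 0.074
0.8 [ 0.39 -0.19] 0.024
0.9 [ 0.42 -0.15] 0.025
1.0 [ 0.46 -0.11] 0.038
```

```bash
python3 -m jog '[[0.4,6.6,8.6,0,0,0,8.5],[0.4,6.6,8.6,0,0,0,8.5],[0.4,6.6,8.6,0,0,0,8.5],[0.4,6.6,8.6,0,0,0,8.5],[0.4,6.6,8.6,0,0,0,8.5]]'; python3 -m jog '[[0.4,6.5,8.8,0,0,0,12.3],[0.4,6.5,8.8,0,0,0,12.3],[0.4,6.5,8.8,0,0,0,12.3],[0.4,6.5,8.8,0,0,0,12.3],[0.4,6.5,8.8,0,0,0,12.3]]'
```

```text
time: 1.35
ee_pos: [0.2739, -0.3366, 0.2111]
tcp_rot: [-90.0, -0.0, -34.5]
wrist_force: [1.1, -1.0, -0.3]
opening: 0.0512
time: 1.85
ee_pos: [0.4226, -0.1352, 0.2113]
tcp_rot: [-90.0, -0.1, 8.5]
wrist_force: [0.2, -0.5, 1.6]
opening: 0.0515
```

```bash
python3 -m jog '[[0.4,1.0,1.3,0,0,0,3.6],[0.4,1.0,1.3,0,0,0,3.6],[0.4,1.0,1.3,-4,0,0,3.6],[0.4,1.0,1.3,-6,0,0,3.6],[0.4,1.0,1.3,-6,0,0,3.6]]';python3 -m jog '[[0.4,0,0,0,0,0,0]]'
```

```text
time: 2.35
ee_pos: [0.4469, -0.1044, 0.0595]
tcp_rot: [-90.0, -0.1, 26.2]
wrist_force: [0.3, -0.3, 0.4]
opening: 0.0511
time: 2.45
ee_pos: [0.4423, -0.1035, 0.0547]
tcp_rot: [-89.6, 0.5, 26.2]
wrist_force: [-0.3, 0.1, -0.2]
opening: 0.0513
```

```bash
python3 -m jog '[[0.4,0.05,0,-1,0,0,0],[0.4,0.05,0,-1.9,0,0,0.05],[0.4,0.05,0,-1.9,0,0,0.05],[0.4,0.4,-0.6,-1.9,0,0,0.05],[0.4,0.6,-1,-1.9,0,0,0.05]]';python3 -m jog '[[0.4,0.25,-0.45,0,0,0,0],[0.4,0.5,-0.9,0,0,0,0],[0.4,0.75,-1.35,0,0,0,0],[0.4,1.0,-1.75,0,0,0,0],[0.4,1.2,-2.1,0,0,0,0]]'
cat > m.py <<'E'
from h import *
def board():
    im,d=bot.camera('top'); X=cloud('top',d)
    r=bot.regions_of('top','catch_board')[0]; P=X[r['pixels']]; P=P[np.isfinite(P[:,0])]
    P=P[abs(P[:,2]-.023)<.007]; (cx,cy),wh,an=cv2.minAreaRect((P[:,:2]*1000).astype('float32'))
    c=np.array([.5435,-.279]); a=np.radians(-63.5); E=np.array([[np.cos(a),-np.sin(a)],[np.sin(a),np.cos(a)]])
    print('board conf',r['conf'],'stand xy mm',np.round((np.array([cx,cy])/1000-c)@E*1000,1),wh,an,'ideal ang 26.5')
    o=bot.get_obs();print('tcp in stand',(np.array(o['ee_pos'][:2])-c)@E*1000,o['ee_pos'],o['time'])
    return im
E
python3 -c "
from m import *
im=board(); cv2.imwrite('pics/b1.png',cv2.resize(im[100:300,150:400,::-1],None,fx=3,fy=3))"
```

```text
time: 2.95
ee_pos: [0.464, -0.1311, 0.0163]
tcp_rot: [-90.2, -0.2, 26.4]
wrist_force: [-0.4, 0.1, -0.4]
opening: 0.0512
time: 3.45
ee_pos: [0.4922, -0.1831, 0.0134]
tcp_rot: [-90.0, 0.0, 26.4]
wrist_force: [0.3, 0.2, 0.0]
opening: 0.0515Traceback (most recent call last):
  File "<string>", line 3, in <module>
    im=board(); cv2.imwrite('pics/b1.png',cv2.resize(im[100:300,150:400,::-1],None,fx=3,fy=3))
  File "m.py", line 4, in board
    r=bot.regions_of('top','catch_board')[0]; P=X[r['pixels']]; P=P[np.isfinite(P[:,0])]
      ~~~~~~~~~~~~~~~~~~~~~~~~~~~~~~~~~~~^^^
IndexError: list index out of range
```

```bash
python3 -c "
from m import *
im,_=bot.camera('top'); im2,_=bot.camera('scene'); cv2.imwrite('pics/b1.png',np.hstack([cv2.resize(im[100:300,180:380,::-1],(400,400)),cv2.resize(im2[170:330,150:310,::-1],(400,400))]))
print(bot.get_obs()['ee_pos'],bot.get_obs()['wrist_force'])"
```

```text
[ 0.49155122 -0.18211269  0.01326672] [0.41308644 1.20368074 0.0667215 ]
```

View pics/b1.png

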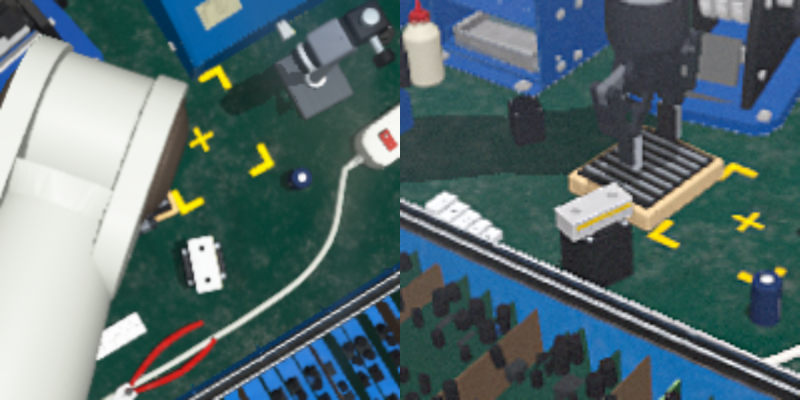

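The fingers passed over the board because the tips sit farther back than I allowed for; the board hasn't moved. I'll go back and lower further.

```bash
python3 -m jog '[[0.4,0,0,0.5,0,0,0],[0.4,-1,1.7,0.5,0,0,0],[0.4,-1.85,3.15,0.5,0,0,0],[0.4,-1.85,3.15,0.2,0,0,0],[0.4,-1.85,3.15,-0.2,0,0,0]]';python3 -m jog '[[0.4,0,0,-0.1,0,0,0],[0.4,0,0,-0.2,0,0,0],[0.4,0,0,-0.3,0,0,0],[0.4,0,0,-0.3,0,0,0]]'; python3 -c "
from m import *
board(); im2,_=bot.camera('scene'); cv2.imwrite('pics/b2.png',cv2.resize(im2[190:290,160:290,::-1],(650,500)))
print(bot.get_obs()['wrist_force'])"
```

```text
time: 4.15
ee_pos: [0.4462, -0.1028, 0.0097]
tcp_rot: [-90.1, -0.1, 26.5]
wrist_force: [0.6, 0.1, -0.0]
opening: 0.0512
time: 4.55
ee_pos: [0.4454, -0.1037, 0.0006]
tcp_rot: [-90.0, 0.0, 26.4]
wrist_force: [-0.4, 0.9, 0.4]
opening: 0.0509
board conf 0.69 stand xy mm [-112.5   -7.3] (111.6743392944336, 98.85139465332031) 22.195417404174805 ideal ang 26.5
tcp in stand [-200.64395038   -9.39654898] [ 0.44556381 -0.10362955  0.00097812] 4.65
[-0.02312101  0.48125073 -0.89519109]
```

View pics/b2.png

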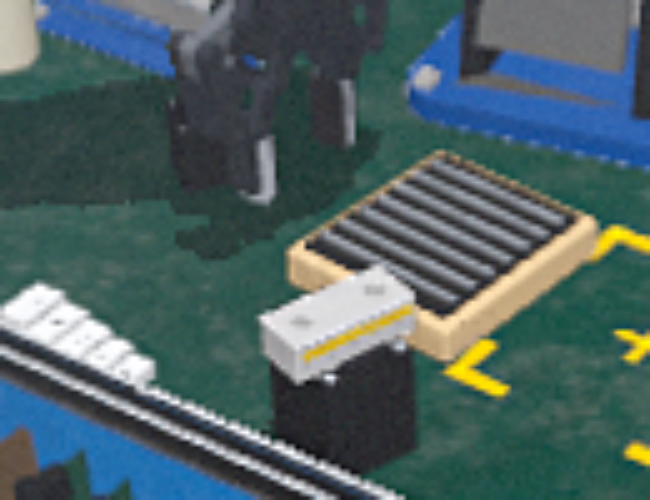

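```bash
python3 -m jog '[[0.4,0.2,-0.35,-0.1,0,0,0],[0.4,0.4,-0.7,-0.1,0,0,0],[0.4,0.55,-0.95,-0.1,0,0,0],[0.4,0.7,-1.2,-0.1,0,0,0],[0.4,0.9,-1.55,-0.1,0,0,0]]';python3 -m jog '[[0.4,0.2,-0.35,0,0,0,0],[0.4,0.4,-0.7,0,0,0,0],[0.4,0.6,-1.05,0,0,0,0],[0.4,0.8,-1.4,0,0,0,0],[0.4,1.0,-1.7,0,0,0,0]]'; python3 -m jog '[[0.4,0.2,-0.35,0,0,0,0],[0.4,0.4,-0.7,0,0,0,0],[0.4,0.5,-0.9,0,0,0,0],[0.4,0.6,-1.05,0,0,0,0],[0.4,0.6,-1.05,0,0,0,0]]'; python3 -c "
from m import *
im,d=bot.camera('scene'); X=cloud('scene',d)
c=np.array([.5435,-.279]); a=np.radians(-63.5); E=np.array([[np.cos(a),-np.sin(a)],[np.sin(a),np.cos(a)]])
print('tcp',(np.array(bot.get_obs()['ee_pos'][:2])-c)@E*1000)
for r in bot.regions_of('scene','catch_board'):
  P=X[r['pixels']];P=P[abs(P[:,2]-.023)<.006]; 
  if len(P)>20: print(r['conf'],len(P),cv2.minAreaRect((((P[:,:2]-c)@E)*1000).astype('float32')))
cv2.imwrite('pics/b3.png',cv2.resize(im[190:310,180:340,::-1],(640,480)))
"
```

```text
time: 5.2
ee_pos: [0.4679, -0.1424, -0.0016]
tcp_rot: [-89.9, 0.0, 26.4]
wrist_force: [-2.2, 3.0, 2.1]
opening: 0.0515
time: 5.7
ee_pos: [0.4934, -0.1854, -0.0015]
tcp_rot: [-90.0, 0.0, 26.4]
wrist_force: [-1.5, 2.6, 1.2]
opening: 0.0512
time: 6.2
ee_pos: [0.5083, -0.2115, -0.0015]
tcp_rot: [-90.0, 0.0, 26.4]
wrist_force: [-0.2, -0.1, 0.2]
opening: 0.0509
tcp [-76.35683242  -1.3692004 ]
0.85 1303 ((-22.90532112121582, 1.8925247192382812), (114.07078552246094, 102.44183349609375), 89.89491271972656)
```

View pics/b3.png

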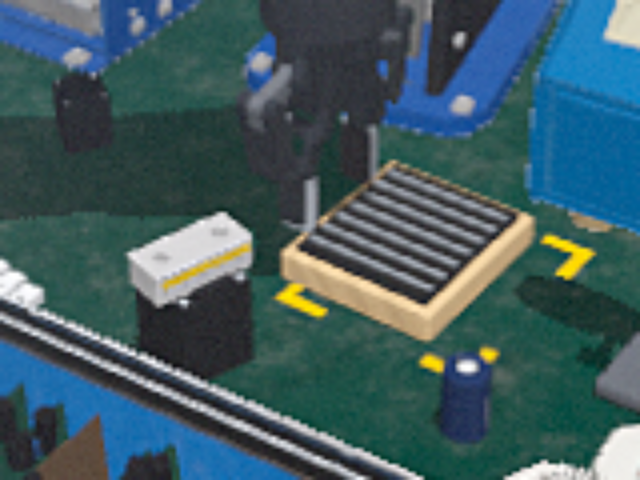

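The board is now square and about 22 mm short of the cross, so I'll push that far along the stand's +x.

```bash
python3 -m jog '[[0.4,0.15,-0.3,0,0,0,0],[0.4,0.28,-0.56,0,0,0,0],[0.4,0.36,-0.72,0,0,0,0],[0.4,0.4,-0.8,0,0,0,0],[0.4,0.4,-0.8,0,0,0,0]]'; python3 -m jog '[[0.4,-0.2,0.4,0,0,0,0],[0.4,-0.4,0.8,0,0,0,0],[0.4,-0.4,0.8,2,0,0,0],[0.1,-0.4,0.8,4,0,0,0],[0,-0.4,0.8,5,0,0,0]]'; python3 -c "
from m import *
im,d=bot.camera('scene'); X=cloud('scene',d)
c=np.array([.5435,-.279]); a=np.radians(-63.5); E=np.array([[np.cos(a),-np.sin(a)],[np.sin(a),np.cos(a)]])
for r in bot.regions_of('scene','catch_board'):
  P=X[r['pixels']];P=P[abs(P[:,2]-.023)<.006]; 
  if len(P)>20: print(r['conf'],len(P),cv2.minAreaRect((((P[:,:2]-c)@E)*1000).astype('float32')))
r=bot.regions_of('scene','spare_die')[0]
P=X[r['pixels']];P=P[abs(P[:,2]-.073)<.005]; print('die',r['conf'],len(P),cv2.minAreaRect((P[:,:2]*1000).astype('float32')))
"
```

```text
time: 6.8
ee_pos: [0.5182, -0.2313, -0.0015]
tcp_rot: [-90.0, -0.0, 26.4]
wrist_force: [-0.2, 0.5, 1.0]
opening: 0.0512
time: 7.3
ee_pos: [0.5085, -0.2103, 0.128]
tcp_rot: [-90.2, -0.2, 26.5]
wrist_force: [-0.3, -0.8, -0.7]
opening: 0.078
0.7 1315 ((-2.3747901916503906, 1.3050003051757812), (99.77870178222656, 115.00730895996094), 0.16417430341243744)
die 0.75 277 ((394.0782165527344, -273.10870361328125), (61.06504821777344, 31.038471221923828), 9.33376407623291)
```

```bash
python3 -m jog '[[0,-4.57,-2.57,0.4,0,0,-2.9],[0,-4.57,-2.57,0.4,0,0,-2.9],[0,-4.57,-2.57,0.4,0,0,-2.9],[0,-4.57,-2.57,0,0,0,-2.9],[0,-4.57,-2.57,0,0,0,-2.9]]'; python3 -m jog '[[0,0,0,0,0,0,0],[0,0,0,0,0,0,0]]'; python3 -c "
from m import *
im,d=bot.camera('scene'); cv2.imwrite('pics/d1.png',cv2.resize(im[160:300,160:320,::-1],(640,560))); print(bot.get_obs()['ee_pos'],bot.get_obs()['tcp_rot'])"
```

```text
time: 7.95
ee_pos: [0.3926, -0.2744, 0.1212]
tcp_rot: [-89.9, 0.1, 11.9]
wrist_force: [-0.2, 0.3, -0.6]
opening: 0.0853
time: 8.15
ee_pos: [0.3943, -0.2744, 0.123]
tcp_rot: [-90.0, 0.0, 12.0]
wrist_force: [0.1, 0.1, -0.0]
opening: 0.0853
[ 0.39436459 -0.27447331  0.12317262] [-8.99724812e+01  1.91041246e-02  1.20111904e+01]
```

View pics/d1.png

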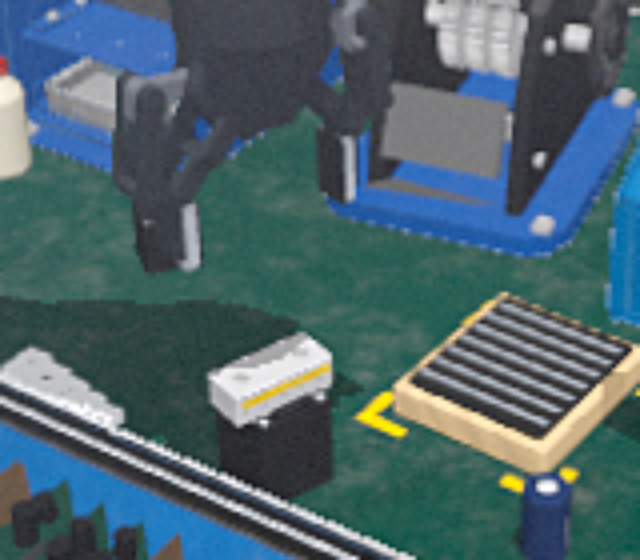

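The board sits in the corners, and the open fingers straddle the die at (270,380). Next I descend and grip.

```bash
python3 -m jog '[[0,0,0,-1.2,0,0,0],[0,0,0,-2.4,0,0,0],[0,0,0,-3.1,0,0,0],[0,0,0,-3.44,0,0,0],[0,0,0,-3.44,0,0,0]]' 60; python3 -m jog '[[0.6,0,0,0,0,0,0],[0.6,0,0,0,0,0,0],[0.6,0,0,0,0,0,0],[0.6,0,0,0,0,0,0],[0.6,0,0,0,0,0,0]]' 60; python3 -m jog '[[0.6,0,0,0,0,0,0],[0.6,0,0,0.4,0,0,0],[0.6,0,0,0.8,0,0,0],[0.6,0,0,1.2,0,0,0],[0.6,0,0,1.2,0,0,0]]'
```

```text
time: 8.7
ee_pos: [0.3936, -0.2745, 0.0366]
tcp_rot: [-89.9, 0.1, 12.0]
wrist_force: [-0.0, 0.0, 0.6]
opening: 0.0851
time: 9.2
ee_pos: [0.3947, -0.2757, 0.0392]
tcp_rot: [-90.1, -0.1, 11.9]
wrist_force: [-0.6, 0.5, 6.8]
opening: 0.0583
time: 9.7
ee_pos: [0.3945, -0.2757, 0.0694]
tcp_rot: [-90.1, -0.1, 11.9]
wrist_force: [-0.7, -0.6, -1.3]
opening: 0.058
```

```bash
python3 -c "
from h import *
o=bot.get_obs(); Rc=R.from_euler('xyz',o['tcp_rot'],degrees=True)
Rt=R.from_rotvec(np.radians(-25)*np.array([np.cos(np.radians(26.5)),np.sin(np.radians(26.5)),0]))*R.from_euler('xyz',[-90,0,26.5],degrees=True)
print(Rt.as_euler('xyz',degrees=True), np.degrees((Rt*Rc.inv()).as_rotvec())/5, Rt.apply([0,1,0]))
V=np.array([.5435,-.279,.2]); print((V+.025*Rt.apply([0,1,0])-o['ee_pos'])/.025, o['wrist_force'],o['opening'],o['q'])
"
```

```text
[-115.     0.    26.5] [-4.71964143 -1.62398779  2.8638663 ] [ 0.18857134 -0.3782156  -0.90630779]
[ 6.14826801 -0.51140825  4.31607063] [-0.65096486 -0.57068092 -1.30333045] 0.05795517623869993 [-3.49431806e+01 -4.98852901e+00 -1.55352603e+01  7.93045285e+01
 -2.40568008e-03  4.31283134e+01]
```

```bash
python3 -m jog '[[0.6,0,0,1.3,0,0,0],[0.6,0,0,2.6,0,0,0],[0.6,0,0,3.9,0,0,0],[0.6,0,0,4.8,0,0,0],[0.6,0,0,5.2,0,0,0]]'
```

```text
time: 10.2
ee_pos: [0.3943, -0.2755, 0.1996]
tcp_rot: [-90.1, -0.1, 11.9]
wrist_force: [0.1, -0.7, -3.3]
opening: 0.058
```

```bash
python3 -m jog '[[0.6,0.5,0,0,-0.9,-0.3,0.6],[0.6,1.2,0,0,-1.9,-0.65,1.15],[0.6,2,0,0,-2.8,-1.0,1.7],[0.6,2.7,0,0,-3.8,-1.3,2.3],[0.6,3,0,0,-4.72,-1.62,2.86]]'; python3 -m jog '[[0.6,0,0,0,0,0,0]]'
```

```text
time: 10.7
ee_pos: [0.4696, -0.2747, 0.1963]
tcp_rot: [-115.0, 0.2, 26.6]
wrist_force: [-0.4, 0.8, -2.9]
opening: 0.0582
time: 10.8
ee_pos: [0.4682, -0.2735, 0.1955]
tcp_rot: [-114.9, 0.2, 26.6]
wrist_force: [0.1, -0.7, -2.4]
opening: 0.0577
```

```bash
python3 -m jog '[[0.6,0.8,-0.1,0,0,0,0],[0.6,1.6,-0.25,-0.2,0,0,0],[0.6,2.3,-0.4,-0.5,0,0,0],[0.6,2.9,-0.5,-0.7,0,0,0],[0.6,3.16,-0.54,-0.8,0,0,0]]'; python3 -m jog '[[0.6,0,0,0,0,0,0],[0.6,0,0,0,0,0,0],[0.6,0,0,0,0,0,0]]'; python3 - <<'E'
from h import *
o=bot.get_obs(); print(o['ee_pos'],o['tcp_rot'],o['wrist_force'])
c=np.array([.5435,-.279,0]); E=R.from_euler('z',-63.5,degrees=True).as_matrix()
L=[]
for n in('scene','top'):
    im,d=bot.camera(n); X=cloud(n,d); 
    if n=='scene': cv2.imwrite('pics/e1.png',cv2.resize(im[130:310,220:420,::-1],(666,600)))
    for l in ('spare_die','camera_head','catch_board','capacitor_1'):
        for r in bot.regions_of(n,l)[:1]:
            P=(X[r['pixels']]-c)@E; P=P[np.isfinite(P[:,0])]
            print(n,l,round(r['conf'],2),len(P),np.round(np.median(P,0),4),np.round(np.percentile(P,3,axis=0),3),np.round(np.percentile(P,97,axis=0),3))
            if l=='catch_board':
                Q=P[abs(P[:,2]-.023)<.006]; print(cv2.minAreaRect((Q[:,:2]*1000).astype('float32')))
            if l=='spare_die' and n=='scene':
                # split by face: camera-aligned axes at view point
                C=R.from_euler('y',-25,degrees=True).as_matrix(); Q=(P-[0,0,.2])@C
                print('die in lens axes about view pt',np.round(np.percentile(Q,[2,50,98],axis=0)*1000,1))
                F=Q[abs(Q[:,0]-np.percentile(Q[:,0],90))<.006]; m=F.mean(0); print('front face n',len(F),m,np.linalg.svd(F-m,full_matrices=False)[2][2])
E
```

```text
time: 11.3
ee_pos: [0.5479, -0.2889, 0.1756]
tcp_rot: [-114.7, 0.2, 26.4]
wrist_force: [-0.4, -0.4, -2.7]
opening: 0.0582
time: 11.6
ee_pos: [0.5472, -0.2887, 0.1779]
tcp_rot: [-114.9, 0.1, 26.4]
wrist_force: [-0.8, -0.3, -2.5]
opening: 0.058
[ 0.5472344  -0.28869696  0.17793203] [-1.14883614e+02  8.95424921e-02  2.64073541e+01] [-0.79037077 -0.33209272 -2.48935204]
scene spare_die 0.66 248 [ 0.0086 -0.0044  0.2059] [-0.012 -0.032  0.194] [0.014 0.026 0.213]
die in lens axes about view pt [[-11.3 -32.1  -7.7]
 [ 11.   -4.4   2.1]
 [ 14.   26.5  10. ]]
front face n 180 [ 0.01152925 -0.0029993   0.00153878] [ 0.99780143 -0.03447675  0.05660088]
scene camera_head 0.84 430 [ 0.1146 -0.014   0.2592] [ 0.087 -0.018  0.239] [0.133 0.007 0.278]
scene catch_board 0.61 1651 [ 0.0057 -0.0133  0.0217] [-0.046 -0.054  0.005] [0.047 0.049 0.025]
((-1.5236587524414062, 1.2384529113769531), (99.34779357910156, 115.04613494873047), 0.5122994184494019)
scene capacitor_1 0.48 267 [ 0.0792 -0.105   0.0278] [ 0.067 -0.111  0.   ] [ 0.087 -0.082  0.041]
top spare_die 0.83 307 [ 0.0042 -0.0005  0.2094] [-0.006 -0.027  0.197] [0.015 0.026 0.214]
top camera_head 0.7 566 [ 0.1138 -0.0004  0.2698] [ 0.089 -0.015  0.248] [0.138 0.016 0.279]
top catch_board 0.8 424 [ 0.0343 -0.0316  0.021 ] [-0.05  -0.054  0.012] [0.049 0.046 0.212]
((-0.5795974731445312, 0.01497650146484375), (109.39398193359375, 99.49471282958984), 89.74654388427734)
```

View pics/e1.png

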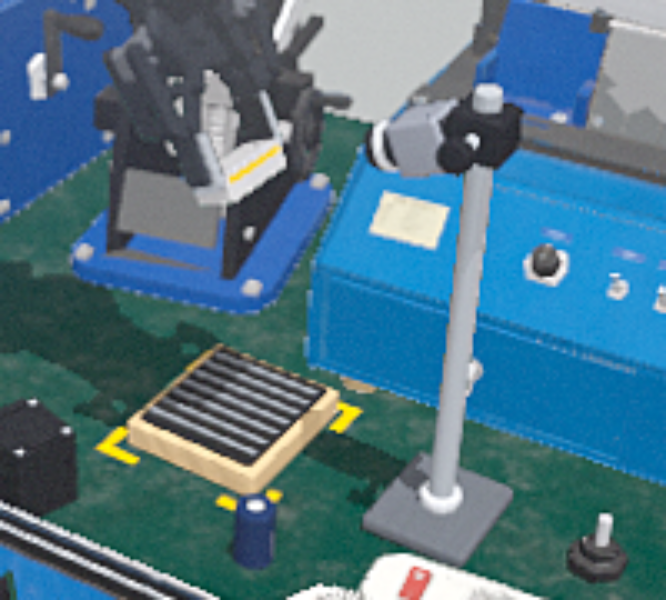

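```bash
python3 -m jog '[[0.6,0,0,0,0,0,0],[0.6,0,0,0,0,0,0],[0.6,0,0,0,0,0,0],[0.6,0,0,0,0,0,0],[0.6,0,0,0,0,0,0]]'; python3 -c "
from workcell import bot
print(bot.job_done())"
```

```text
time: 12.6
ee_pos: [0.5477, -0.2886, 0.1775]
tcp_rot: [-114.9, 0.1, 26.4]
wrist_force: [-0.5, -0.6, -2.6]
opening: 0.0581
the job is handed in; nothing more can be done
None
```

I slid the board into the taped corners, took the die out of its nest by its ends, and handed in at about 12.6 s still holding it before the lens. The hand-in reports no verdict.

**Mishap:** on the first push the open fingertips sat too high and passed over the board. The wrist force stayed near zero, and a new measurement showed the board had not moved. I went back, lowered the tool and pushed again.

**Last checks:**
- **Board:** its middle is about 2 mm from the cross, square to the marks within about 1°, and flat.
- **Die:** its middle is about 3–4 mm from the view point. The marked side faces the lens, with the fitted face about 4° off the lens axis. That fit is noisy, because the measured tool angles were within 0.2° of target.
- **Grip:** the die was held still at 58 mm finger opening, with about 2.6 N of load on the wrist.
- **Capacitor and camera:** the capacitor still stands, and the last reading puts it within about 1 cm of where it started. The camera and stand were not touched.

No check failed. The two cameras differed by 2–4 mm on the die and about 1 mm on the board, well inside the tolerances.

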